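# Clear a jammed offcut from the dust extraction's chip trap

## Robot

A 7-joint arm with a two-finger parallel gripper is mounted at the origin on the work surface. World frame = base frame: x ahead of the robot, y to its left, z up, the work surface at z = 0. Lengths are in m, angles in rad, forces in N, time in s.
With the tool pointing down it reaches from about 0.4 to 0.9 m from the base axis. Payload 5.5 kg.
Tool frame: the origin (TCP) lies midway between the tips of the shut fingers; the grasp point (between the pads) lies 19 mm behind it; y points along the fingers, x is the direction in which the jaws open and shut, and the axes are right-handed (so a half turn about y gives the same grasp; the last joint's range is limited). The gripper opens to 92 mm and grips with 3 to 60 N. Pads are 19 mm wide; open, the fingers measure 130 mm over their backs; the gripper's body (75 mm by 190 mm) begins 47 mm behind the grasp point.
Start: joints at [-1.017, 0.501, -0.427, 1.55, 0.221, 1.138, -0.21], TCP at [0.186, 0.623, 0.227] pointing down, gripper open.
Joint ranges: [-2.88, 2.88], [-0.31, 2.03], [-1.54, 1.56], [0.2, 2.42], [-1.41, 4.55], [0.19, 2.02], [-2.57, 2.57]. Speed limits (rad/s): [2.57, 2.57, 3.14, 3.14, 3.14, 3.14, 3.14].

## Interface

Orientations are given as a unit quaternion [x, y, z, w].
In Python, from cell import ctrl, cams, close_job gives the robot as it stands.
- The arm moves only by the tool carry_out, never from a script. Its argument "plan" is a list of rows, each a list of 3 entries, a list of its own where there are three numbers: the gripper's target within -1 to 1 (fully open at 1, half-way at 0, shut at -1), then the shift along the tool's x, y, z in mm, then the turn, a rotation vector about the tool's x, y, z in rad. A call has 1 to 12 rows; each row shifts and turns the commanded pose from where the row before left it, along the tool's axes as they then stand; what a row does not reach is not made up. A row lasts 1/12 s, in which the tool goes at most 41.7 mm and 7.16 degrees, less where a joint would pass 70% of its speed; a pose out of reach is approached as far as the arm can. A call is refused whole if a number of a shift passes 41.7 or a number of a turn 0.125, either way. A call with a gripper value outside its range is refused whole. The fingers move at their own pace and stop on an object; "newtons" is the grip in N (left out, the last holds). Time passes only in rows, so rows that do not move let the fingers close. It gives the time, the measured TCP pose, the force and the opening at its end, in the units of the state.
- ctrl.state(): the state, without advancing time (a new reading comes with each control period).
- cams.read_camera(name): name is "scene" or "top" or "wrist"; returns (picture, depth): 400x640x3 uint8, blue, green, red; 400x640 float32, m along the optical axis (not along the pixel's ray), 0 where there is no reading.
- cams.get_calibration(name): a dict with "camera_matrix" (3x3 intrinsics, pixels), "rvec" (rotation vector, rad) and "tvec" (3), from world to camera coordinates, as OpenCV has them. Camera axes: x right, y down, z forward; pixel columns grow to the right and rows downward; lengths in m; the calibration is good to about 2 mm. The wrist camera is an equidistant fisheye: a pixel r from the principal point sees the ray r / f radians off the axis. A picture is of the moment at which its call begins: read the wrist's pose just before it. get_calibration takes no time and is no camera call; for the wrist camera it gives the pose at the moment of the call.
- close_job(): hands the job in, once; it reports no verdict.
The state is a dict: "time_s": time; "joints": joint angles; "qd": joint speeds; "joint_efforts": joint torques, N m; "eef_pos": TCP position; "tool_rot": TCP orientation; "ft_force": force on the tool from outside, world axes, zero at the start; "wrist_torque": the same for the moment, N m; "gripper_width": opening from 0.0 (shut) to 1.0 (fully open).
Only numpy, scipy, OpenCV 4.12 (cv2) and the standard library are available. Lean on these libraries where they do the work, as an engineer would, in place of code of your own. Each camera call takes 0.05 s, during which the arm holds its last target. There are 200 camera calls.

## Task

An offcut has jammed in the chip trap of the dust extraction. First push the blast gate's handle fully home and keep the gate shut while the trap is open; squeeze in the two snap tabs of the trap's cover to lift it off, lay it on the bench, and put the offcut in the plain scrap box. Then snap the cover back on, fully down with both tabs caught, and last pull the gate fully out; do not disturb the collet tray, the brush or the spanner.

Things in the scene. Friction and masses are not known exactly. Their poses are not given: they have to be found in the camera images.
- trap: Chip trap, fixed: grey plastic box 84 (x) x 168 (y) mm, rim 88 mm above the bench, on a 44 mm pipe along y. At -y a flared metal hood (92 mm wide, ends at 160 mm); at +y a pipe, the aluminium blast gate (centre at y = 135 mm, frame 80 wide in x, 92 high), an elbow into the bench (ends at y = 252 mm). Origin: on the bench under the box's centre; z up.
- trap_seat (a point): Centre of the trap's mouth, level with the rim, where the cover's underside sits; axes as the trap. The mouth is 56 (x) x 144 (y) mm, in a lip 4 mm thick; below it the inside is 72 mm wide, its floor 58 mm under this point. A screen of upright bars crosses the inside at y = +46 mm, its top 8 mm below the rim.
- cover_mid (a point): Trap cover, loose, light grey plastic, 0.13 kg; the point is the middle of its plate's underside, z up, axes at first as the trap. Plate 76 (x) x 160 (y) x 4 mm. Two thumb pads rise at mid-length, 24 mm wide along y, tops 24 mm above the point, leaning out: 64 mm over their outsides (x) at the top, about 40 mm pressed in. Four corner legs reach 28 mm below the point (3 mm play in the mouth); it stands on them.
- tab_a (a joint): Snap tab with the thumb pad at the cover's +x side: 0 sprung out (barb caught under the lip), grows as the pad is pressed inward, stop at 0.28 rad; free of the lip from about 0.16. Springs back by itself; about 4.5 N on the pad presses it to the stop. If the cover is pushed down without squeezing, the barbs ride in at about 8 to 15 N.
- tab_b (a joint): The same tab at the cover's -x side. Pinching both pads between two fingers along the cover's x with 12 to 25 N presses both in to their stops and also holds the cover.
- gate (a joint): Blast gate blade, slides straight up out of its frame: 0 = pushed fully home (shut), 0.045 m = fully out (open). Spring detents hold both ends and draw in the last 3 mm; about 2 N of friction between, 5 to 7 N to leave or enter a detent. It starts part-way and stays where it is left.
- gate_grip (a point): Centre of the gate's handle, a black block 40 (trap's x) x 16 (trap's y) x 24 mm high on top of the blade, moving with it: 114 mm above the bench when home, 159 mm when fully out. The frame's top is at 92 mm.
- offcut_mid (a point): Centre of the jammed plywood offcut, loose, 25 g: 44 (its x) x 18 (its y) x 32 mm high (z), standing on edge on the trap's floor under the cover, its x within 0.2 rad of the trap's x.
- scrap_box_floor (a point): Scrap box: plain open plywood box, undivided, two flat strips of waste in it, 110 (x) x 150 (y) x 60 mm high, walls 6 mm, loose, 0.45 kg, nearer the robot than the trap, on the left or the right. The point: centre of its inner floor, 6 mm above the bench; z up.
- collet_tray_mid (a point): Bystander: plywood tray divided in six, holding collets, 110 (x) x 150 (y) x 34 mm, on the side opposite to the scrap box. The point: its centre, 17 mm up.
- bench_brush_grip (a point): Bystander: hand brush lying on the bench right of the trap; a point on its handle.
- spanner_grip (a point): Bystander: spanner lying on the bench left of the trap; a point on its handle.
Not all that is in view belongs to the job. Leave any red look-alike of the part that bears scrap_box_floor alone.

How it is judged:
On the way, in this order (a step that is already met when the one before it is completed fails the run):
1. the blast gate is pushed fully home (value of joint gate below 0.004 m), for 0.2 s.
2. both snap tabs are pressed in while the cover sits on the trap (value of joint each of tab_a, tab_b above 0.12 rad and distance between cover_mid and trap_seat below 0.01 m), for 0.05 s.
3. the cover lies on the bench clear of the trap (height (world z) of cover_mid below 0.05 m and horizontal distance between cover_mid and trap_seat above 0.09 m), for 0.2 s.
4. the offcut is in the scrap box (x of offcut_mid in the frame of scrap_box_floor between -0.05 and 0.05 m and y of offcut_mid in the frame of scrap_box_floor between -0.07 and 0.07 m and z of offcut_mid in the frame of scrap_box_floor below 0.04 m), for 0.2 s.
5. the cover is back on, fully down, both tabs caught (z of cover_mid in the frame of trap_seat between -0.003 and 0.003 m and horizontal distance between cover_mid and trap_seat below 0.005 m and angle between cover_mid's own z axis and vertical below 0.05 rad and angle between the x axis of cover_mid and the x axis of trap_seat, either way round below 0.06 rad and value of joint each of tab_a, tab_b below 0.1 rad), for 0.2 s.
At the end, for the whole second after the job is handed in: The gate is out by more than 42 of its 45 mm; the cover sits on the trap within 3 mm in height, 5 mm sideways and 0.06 rad, with both tabs sprung out (under 0.1 rad); the offcut's centre is inside the scrap box (all of step 4 and all of step 5 and value of joint gate above 0.042 m); the robot touches nothing.
It fails at once if the gate is open (over 12 mm) while the cover is off (distance between cover_mid and trap_seat above 0.03 m and value of joint gate above 0.012 m).
It fails at once if collet tray, brush or spanner moved over 30 mm (distance of any of collet_tray_mid, bench_brush_grip, spanner_grip from where it was at the start of the episode above 0.03 m).
It also fails if it takes over 72 s, if anything falls off the work surface, if the arm or the gripper's body presses on something with over 40 N, if the wrist force passes 120 N, or if a joint passes its speed limit or range.

## Working session

There is one attempt and no reset: what is moved stays moved. The work goes in short steps, Python scripts to look and compute and a tool call to move; the robot and the scene stay as the last step left them, time stands still between calls to the robot, and variables do not carry over. Pictures are saved under pics/ and viewed, on a budget of 10 in all, crops included, one or two more only if the job needs it, and the job is handed in when it is done.

Besides the shell and the picture viewer there is one more tool, called after "Request:" as name([rows], argument=value, ...), one row to a line, values as JSON. carry_out: Moves the arm, as the interface text tells. Its arguments: {"type":"object","properties":{"plan":{"type":"array"},"newtons":{"type":"number"}},"required":["plan"]}

```bash
ls; mkdir -p pics; python3 - <<'E'
from cell import ctrl,cams
import cv2,numpy as np
s=ctrl.state();print(s)
for n in("scene","top"):
    p,d=cams.read_camera(n);cv2.imwrite(f"pics/{n}0.png",p);np.save(f"pics/{n}0.npy",d)
    c=cams.get_calibration(n);print(n,c)
print(cams.get_calibration("wrist"))
E
```

```text
pics
{'time_s': 0.0, 'joints': array([-1.01682761,  0.50185151, -0.42676827,  1.55147564,  0.22083438,
        1.13831251, -0.21031006]), 'qd': array([ 1.62630136e-04,  7.99607905e-05, -1.81802283e-03,  6.54220402e-04,
        8.46213650e-04,  4.98834580e-05,  6.15732843e-04]), 'joint_efforts': array([ 1.53855262e-04, -5.66596806e+01, -5.81626028e+00, -2.79104912e+01,
       -6.86440431e-02,  3.09812219e-02,  1.83771153e-04]), 'eef_pos': array([0.18620821, 0.62200563, 0.22566338]), 'tool_rot': array([ 0.5675651 ,  0.42173413, -0.4228681 , -0.56673871]), 'ft_force': array([ 0.18011162, -0.38440647,  0.32719364]), 'wrist_torque': array([ 0.0162101 , -0.01219464, -0.01603318]), 'gripper_width': 1.0018612848386714}
scene {'camera_matrix': array([[434.22451232,   0.        , 320.56079149],
       [  0.        , 434.22451232, 204.48603337],
       [  0.        ,   0.        ,   1.        ]]), 'rvec': array([ 0.6712769 ,  2.60331937, -1.19186659]), 'tvec': array([ 0.45511321, -0.07587542,  1.32947016])}
top {'camera_matrix': array([[507.9895741 ,   0.        , 311.36947564],
       [  0.        , 507.9895741 , 189.57190193],
       [  0.        ,   0.        ,   1.        ]]), 'rvec': array([ 2.13389734, -2.14808439,  0.16008618]), 'tvec': array([0.00322817, 0.54007016, 1.59422639])}
{'camera_matrix': array([[309.70691629,   0.        , 316.93500796],
       [  0.        , 309.70691629, 198.6147006 ],
       [  0.        ,   0.        ,   1.        ]]), 'rvec': array([-2.31617332, -1.72359292, -0.25960196]), 'tvec': array([-0.6492506 , -0.03592438,  0.39225624])}
```

View pics/top0.png

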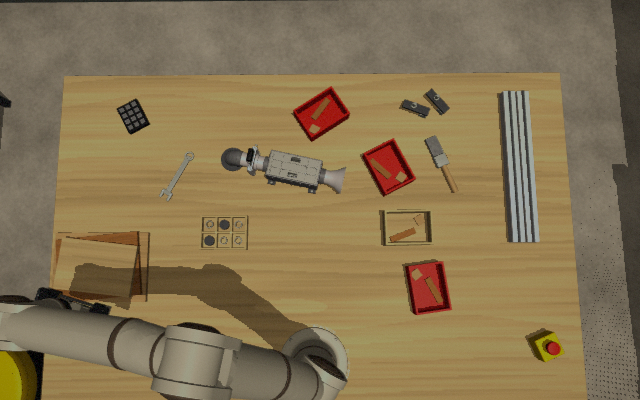

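View pics/scene0.png

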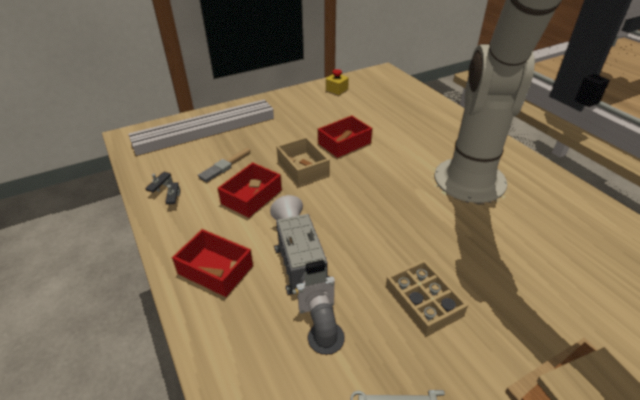

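The top view shows the trap at about (293,170), with the gate handle at (251,155) and the hood at (338,178). The plain scrap box is at (405,227), the collet tray at (225,232), the brush at (440,165) and the spanner at (178,175). The three red boxes are decoys. The scene view agrees: its scrap box is at (303,160) and the gate at (317,268).

```bash
cat > h.py <<'E'
import numpy as np,cv2
from scipy.spatial.transform import Rotation as R
from cell import ctrl,cams
def rays(n,uv,c=None):
    """world camera centre and unit ray dirs"""
    c=c or cams.get_calibration(n);K=c["camera_matrix"];M=R.from_rotvec(np.ravel(c["rvec"])).as_matrix()
    t=np.ravel(c["tvec"]);uv=np.atleast_2d(np.asarray(uv,float))
    p=(uv-K[:2,2])/[K[0,0],K[1,1]]
    if n=="wrist":
        r=np.linalg.norm(p,axis=1)+1e-9;d=np.c_[p*(np.sin(r)/r)[:,None],np.cos(r)]
    else: d=np.c_[p,np.ones(len(p))]
    return -M.T@t,d@M
def plane(n,uv,z,c=None):
    o,d=rays(n,uv,c);return o+d*((z-o[2])/d[:,2])[:,None]
def cloud(n,D,c=None):
    """world point per pixel from depth"""
    v,u=np.mgrid[:400,:640];uv=np.c_[u.ravel(),v.ravel()]
    c=c or cams.get_calibration(n);o,d=rays(n,uv,c)
    M=R.from_rotvec(np.ravel(c["rvec"])).as_matrix();dz=d@M[2]
    return (o+d*(D.ravel()/dz)[:,None]).reshape(400,640,3)
def toolR(): return R.from_quat(ctrl.state()["tool_rot"])
def go(p,yaw=None):
    """tool-frame shift (mm) to reach world p with the TCP; turn (rad) about tool y so that jaw x has world yaw"""
    s=ctrl.state();T=R.from_quat(s["tool_rot"]);sh=T.inv().apply(np.array(p)-s["eef_pos"])*1e3
    print("tcp",s["eef_pos"].round(4),"t",s["time_s"],"shift mm",sh.round(1))
    A=T.as_matrix();print("axes x,y,z\n",A.T.round(3))
    if yaw is not None:
        cur=np.arctan2(A[1,0],A[0,0]);dy=(yaw-cur+np.pi/2)%np.pi-np.pi/2
        # tool y points down -> +turn about tool y lowers world yaw
        want=R.from_matrix(np.c_[[np.cos(cur+dy),np.sin(cur+dy),0],[0,0,-1],np.cross([np.cos(cur+dy),np.sin(cur+dy),0],[0,0,-1])])
        print("turn rotvec",(T.inv()*want).as_rotvec().round(3))
        print("final-frame shift",want.inv().apply(np.array(p)-s["eef_pos"]).round(4)*1e3)
E
python3 - <<'E'
from h import *
for n in["top"]:
    D=np.load("pics/top0.npy");P=cloud(n,D);I=cv2.imread("pics/top0.png")
    print("bench z",np.median(P[200:300,270:370,2]))
    for nm,(u,v) in dict(trap=(294,168),gate=(251,155),hood=(338,178),elbow=(230,158),scrap=(405,240),tray=(225,232)).items():
        print(nm,P[v-1:v+2,u-1:u+2].reshape(-1,3).round(3)[4])
    for nm,(u0,u1,v0,v1),zl in (("trap",(262,330,145,195),(.085,.1)),("gate",(240,262,140,178),(.1,.17)),("scrap",(375,440,200,255),(.05,.07)),("tray",(195,255,208,255),(.028,.045))):
        Q=P[v0:v1,u0:u1].reshape(-1,3);Q=Q[(Q[:,2]>zl[0])&(Q[:,2]<zl[1])]
        (c,wh,a)=cv2.minAreaRect((Q[:,:2]*1000).astype(np.float32));print(nm,len(Q),np.round(c,1),np.round(wh,1),a,Q[:,2].mean(),Q[:,2].max())
s=ctrl.state();print(toolR().as_matrix().T.round(3))
E
```

```text
bench z 0.0005540246888470213
trap [0.601 0.054 0.093]
gate [0.63  0.182 0.153]
hood [ 0.569 -0.084  0.087]
elbow [0.643 0.262 0.053]
scrap [ 0.378 -0.302  0.011]
tray [0.406 0.276 0.039]
trap 1262 [603.   55.1] [167.8  86.8] 77.30353546142578 0.0920923876501145 0.09992663746023012
gate 85 [632.1 186.3] [16.8 41.9] 80.0591812133789 0.14967866644726535 0.1613835884511592
scrap 361 [ 417.8 -305.8] [111.2 151.1] 0.7315785884857178 0.05945799803000457 0.06976846468274811
tray 504 [406.4 283.2] [151.1 109.4] 89.58076477050781 0.033361844193019234 0.04330644996162181
[[ 0.287  0.958 -0.002]
 [-0.001 -0.002 -1.   ]
 [-0.958  0.287  0.   ]]
```

Request:
carry_out([
  [-1, [-17, 0, -33], [0, 0, 0]],
  [-1, [-17, 0, -33], [0, 0, 0]],
  [-1, [-17, 0, -33], [0, 0, 0]],
  [-1, [-17, 0, -33], [0, 0, 0]],
  [-1, [-17, 0, -33], [0, 0, 0]],
  [-1, [-17, 0, -33], [0, 0, 0]],
  [-1, [-17, 0, -33], [0, 0, 0]],
  [-1, [-17, 0, -33], [0, 0, 0]],
  [-1, [-17, 0, -33], [0, 0, 0]],
  [-1, [-17, 0, -33], [0, 0, 0]],
  [-1, [-17, 0, -33], [0, 0, 0]],
  [-1, [-17, 0, -33], [0, 0, 0]],
], newtons=20)

```text
time_s: 1.1
eef_pos: [0.5081, 0.3121, 0.2264]
tool_rot: [-0.567, -0.422, 0.423, 0.567]
ft_force: [0.5, 0.8, 0.3]
gripper_width: 0.177
```

Request:
carry_out([
  [-1, [0, 0, 0], [0, 0.125, 0]],
  [-1, [0, 0, 0], [0, 0.125, 0]],
  [-1, [0, 0, 0], [0, 0.125, 0]],
  [-1, [0, 0, 0], [0, 0.125, 0]],
  [-1, [0, 0, 0], [0, 0.125, 0]],
  [-1, [0, 0, 0], [0, 0.125, 0]],
  [-1, [0, 0, 0], [0, 0.125, 0]],
  [-1, [0, 0, 0], [0, 0.125, 0]],
  [-1, [0, 0, 0], [0, 0.125, 0]],
  [-1, [0, 0, 0], [0, 0.125, 0]],
  [-1, [0, 0, 0], [0, 0.125, 0]],
  [-1, [0, 0, 0], [0, 0.125, 0]],
])

```text
time_s: 2.1
eef_pos: [0.5068, 0.3136, 0.2262]
tool_rot: [0.703, -0.08, 0.079, -0.702]
ft_force: [-0.6, 0.6, 0.1]
gripper_width: 0.002
```

```bash
python3 - <<'E'
from h import *
go([.632,.187,.19],-.22);print(ctrl.state()["joints"].round(2),ctrl.state()["gripper_width"])
c=cams.get_calibration("wrist");p,d=cams.read_camera("wrist");cv2.imwrite("pics/w0.png",p)
print("cam",rays("wrist",[[317,199]],c))
E
```

```text
tcp [0.5068 0.3136 0.2262] t 2.1 shift mm [150.4  36.1 -95.3]
axes x,y,z
 [[ 0.975 -0.224 -0.001]
 [-0.001 -0.001 -1.   ]
 [ 0.224  0.975 -0.001]]
turn rotvec [ 0.001 -0.006 -0.001]
final-frame shift [149.8  36.2 -96.2]
[-0.58  0.37 -0.02  1.7   0.01  1.07 -0.83] 0.00241470613803228
cam (array([0.52449626, 0.3931989 , 0.38428387]), array([[-0.0691295 , -0.29214063, -0.95387366]]))
```

View pics/w0.png

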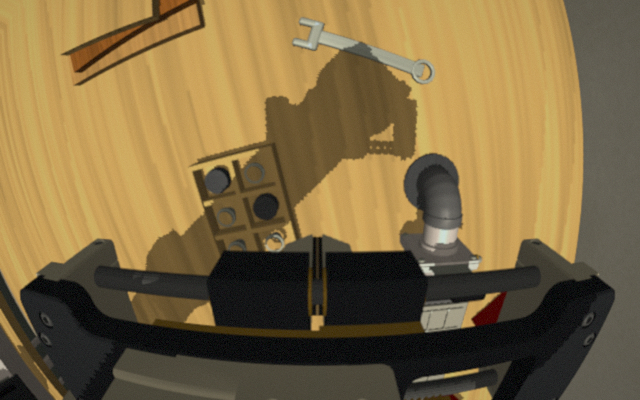

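The wrist view shows the elbow and pipe at (435,185), the gate frame at (450,265), the tray at (245,200) and the spanner at (365,50). The gripper hides everything on the −y side. Next I move over the gate and push it down.

Request:
carry_out([
  [-1, [30, 0, -19], [0, 0, 0]],
  [-1, [30, 0, -19], [0, 0, 0]],
  [-1, [30, 0, -19], [0, 0, 0]],
  [-1, [30, 0, -19], [0, 0, 0]],
  [-1, [30, 0, -19], [0, 0, 0]],
  [-1, [0, 18, 0], [0, 0, 0]],
  [-1, [0, 18, 0], [0, 0, 0]],
  [-1, [0, 0, 0], [0, 0, 0]],
])

```text
time_s: 2.82
eef_pos: [0.6306, 0.1865, 0.1862]
tool_rot: [0.704, -0.08, 0.075, -0.702]
ft_force: [-0.4, 0.4, -0.6]
gripper_width: 0.007
```

```bash
python3 - <<'E'
from h import *
go([.632,.187,.126],-.22)
E
```

```text
tcp [0.6306 0.1865 0.1862] t 2.8167 shift mm [ 1.7 60.2  1.1]
axes x,y,z
 [[ 0.976 -0.217 -0.006]
 [-0.007 -0.002 -1.   ]
 [ 0.217  0.976 -0.004]]
turn rotvec [ 0.004  0.001 -0.006]
final-frame shift [ 1.3 60.2  0.8]
```

Request:
carry_out([
  [-1, [0, 10, 0], [0, 0, 0]],
  [-1, [0, 10, 0], [0, 0, 0]],
  [-1, [0, 10, 0], [0, 0, 0]],
  [-1, [0, 10, 0], [0, 0, 0]],
  [-1, [0, 8, 0], [0, 0, 0]],
  [-1, [0, 6, 0], [0, 0, 0]],
  [-1, [0, 4, 0], [0, 0, 0]],
  [-1, [0, 3, 0], [0, 0, 0]],
  [-1, [0, 0, 0], [0, 0, 0]],
  [-1, [0, 0, 0], [0, 0, 0]],
  [-1, [0, 0, 0], [0, 0, 0]],
])

```text
time_s: 3.73
eef_pos: [0.6331, 0.188, 0.1298]
tool_rot: [0.703, -0.078, 0.078, -0.703]
ft_force: [-0.2, -0.3, -0.2]
gripper_width: 0.006
```

Request:
carry_out([
  [-1, [0, 3, 0], [0, 0, 0]],
  [-1, [0, 2, 0], [0, 0, 0]],
  [-1, [0, 1, 0], [0, 0, 0]],
  [-1, [0, 0, 0], [0, 0, 0]],
  [-1, [0, 0, 0], [0, 0, 0]],
])

```text
time_s: 4.15
eef_pos: [0.6336, 0.1883, 0.1261]
tool_rot: [-0.703, 0.077, -0.078, 0.703]
ft_force: [-4.1, -1.2, 13.1]
gripper_width: 0.005
```

Request:
carry_out([
  [-1, [0, -25, 0], [0, 0, 0]],
  [0, [0, -35, 0], [0, 0, 0]],
  [1, [0, 0, -34], [0, 0, 0]],
  [1, [0, 0, -34], [0, 0, 0]],
  [1, [0, 0, -34], [0, 0, 0]],
  [1, [0, 0, -34], [0, 0, 0]],
  [1, [0, 0, 0], [0, 0, 0]],
  [1, [0, 0, 0], [0, 0, 0]],
  [1, [0, 0, 0], [0, 0, 0]],
  [1, [0, 0, 0], [0, 0, 0]],
])

```text
time_s: 4.98
eef_pos: [0.6034, 0.0574, 0.1837]
tool_rot: [-0.703, 0.077, -0.077, 0.703]
ft_force: [1.0, 0.5, -0.2]
gripper_width: 0.609
```

```bash
python3 - <<'E'
from h import *
go([.603,.055,.096],-.22)
c=cams.get_calibration("wrist");p,d=cams.read_camera("wrist");cv2.imwrite("pics/w1.png",p);P=cloud("wrist",d,c)
t=R.from_euler("z",-.22)
Q=t.inv().apply(P.reshape(-1,3)-[.603,.055,0]).reshape(P.shape)
for nm,zl,xl,yl in(("handle",(.118,.14),.05,(.1,.16)),("pads",(.104,.12),.045,(-.04,.04)),("plate",(.088,.096),.045,(-.1,.1))):
    m=(Q[...,2]>zl[0])&(Q[...,2]<zl[1])&(abs(Q[...,0])<xl)&(Q[...,1]>yl[0])&(Q[...,1]<yl[1])
    q=Q[m]*1e3;print(nm,len(q),q.min(0).round(1) if len(q) else"",q.max(0).round(1) if len(q) else "", np.median(q,0).round(1) if len(q) else "")
E
```

```text
tcp [0.6034 0.0574 0.1837] t 4.9833 shift mm [ 0.1 87.7 -2.6]
axes x,y,z
 [[ 0.976 -0.216 -0.   ]
 [ 0.     0.001 -1.   ]
 [ 0.216  0.976  0.001]]
turn rotvec [-0.001  0.002 -0.   ]
final-frame shift [ 0.1 87.7 -2.5]
handle 1229 [-18.8 128.8 118. ] [ 21.  146.6 128.4] [  0.7 136.4 125.6]
pads 356 [-30.9  -8.2 104. ] [ 32.6  15.1 113. ] [ 28.1   3.9 110.5]
plate 15223 [-41.8 -75.3  88. ] [42.7 86.8 95.9] [ 0.3 20.4 92.2]
```

View pics/w1.png

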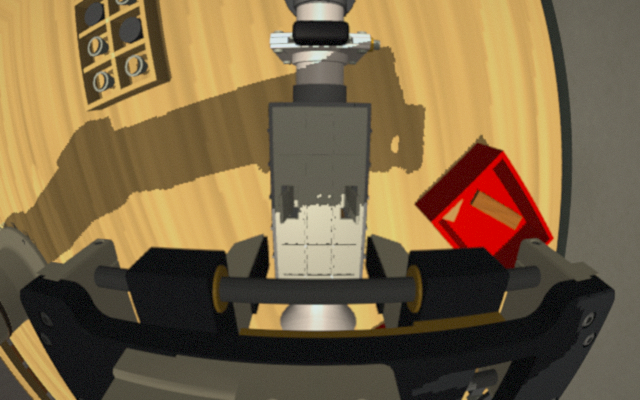

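The wrist view shows the cover between the fingers, with its pads at (288,200) and (350,200). The gate handle at (320,35) is home, its top at 126 mm. The trap centre is about (0.604, 0.057), so I go straight down and pinch.

Request:
carry_out([
  [1, [1, 18, 0], [0, 0, 0]],
  [1, [0, 18, 0], [0, 0, 0]],
  [1, [0, 18, 0], [0, 0, 0]],
  [1, [0, 15, 0], [0, 0, 0]],
  [1, [0, 12, 0], [0, 0, 0]],
  [1, [0, 6, 0], [0, 0, 0]],
  [1, [0, 0, 0], [0, 0, 0]],
  [1, [0, 0, 0], [0, 0, 0]],
])

```text
time_s: 5.7
eef_pos: [0.6044, 0.0559, 0.0967]
tool_rot: [-0.703, 0.077, -0.077, 0.703]
ft_force: [0.0, 0.3, 0.1]
gripper_width: 1.004
```

Request:
carry_out([
  [0, [0, 0, 0], [0, 0, 0]],
  [-0.4, [0, 0, 0], [0, 0, 0]],
  [-0.6, [0, 0, 0], [0, 0, 0]],
  [-1, [0, 0, 0], [0, 0, 0]],
  [-1, [0, 0, 0], [0, 0, 0]],
  [-1, [0, 0, 0], [0, 0, 0]],
  [-1, [0, 0, 0], [0, 0, 0]],
  [-1, [0, 0, 0], [0, 0, 0]],
], newtons=18)

```text
time_s: 6.37
eef_pos: [0.6047, 0.0553, 0.0973]
tool_rot: [-0.703, 0.077, -0.078, 0.703]
ft_force: [0.9, -0.5, 0.3]
gripper_width: 0.47
```

Request:
carry_out([
  [-1, [0, 0, 0], [0, 0, 0]],
  [-1, [0, -4, 0], [0, 0, 0]],
  [-1, [0, -6, 0], [0, 0, 0]],
  [-1, [0, -8, 0], [0, 0, 0]],
  [-1, [0, -10, 0], [0, 0, 0]],
  [-1, [0, -10, 0], [0, 0, 0]],
  [-1, [0, -10, 0], [0, 0, 0]],
  [-1, [0, -10, 0], [0, 0, 0]],
  [-1, [0, -10, 0], [0, 0, 0]],
  [-1, [0, 0, 0], [0, 0, 0]],
])

```text
time_s: 7.2
eef_pos: [0.6059, 0.0556, 0.1677]
tool_rot: [-0.702, 0.076, -0.079, 0.703]
ft_force: [0.4, 0.2, -0.7]
gripper_width: 0.41
```

```bash
python3 - <<'E'
from h import *
s=ctrl.state();print(s["ft_force"],s["gripper_width"])
go([.425,.03,.165],-.22)
c=cams.get_calibration("wrist");p,d=cams.read_camera("wrist");cv2.imwrite("pics/w2.png",p)
E
```

```text
[ 0.42382135  0.20898989 -0.72193304] 0.4103642106499291
tcp [0.6059 0.0556 0.1677] t 7.2 shift mm [-171.     1.9  -64.4]
axes x,y,z
 [[ 0.976 -0.218  0.004]
 [ 0.004  0.001 -1.   ]
 [ 0.218  0.976  0.002]]
turn rotvec [-0.002 -0.     0.004]
final-frame shift [-171.     2.7  -64.4]
```

View pics/w2.png

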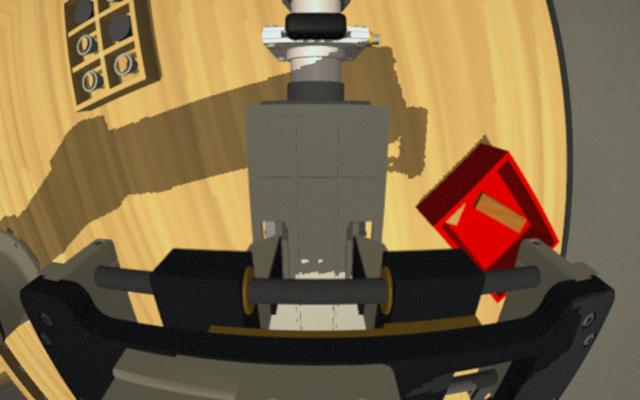

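The view shows the cover held up: its plate spans (248–388, 105–280), larger than before. The gate is still home at (315,25). I lay the cover on the bench towards the robot.

Request:
carry_out([
  [-1, [-24, 0, -9], [0, 0, 0]],
  [-1, [-24, 0, -9], [0, 0, 0]],
  [-1, [-24, 0, -9], [0, 0, 0]],
  [-1, [-24, 0, -9], [0, 0, 0]],
  [-1, [-24, 0, -9], [0, 0, 0]],
  [-1, [-24, 0, -9], [0, 0, 0]],
  [-1, [-24, 0, -9], [0, 0, 0]],
  [-1, [0, 25, 0], [0, 0, 0]],
  [-1, [0, 25, 0], [0, 0, 0]],
  [-1, [0, 25, 0], [0, 0, 0]],
  [-1, [0, 20, 0], [0, 0, 0]],
  [-1, [0, 15, 0], [0, 0, 0]],
])

```text
time_s: 8.25
eef_pos: [0.4252, 0.0304, 0.053]
tool_rot: [0.703, -0.078, 0.077, -0.703]
ft_force: [-0.1, -0.6, -1.2]
gripper_width: 0.415
```

Request:
carry_out([
  [-1, [0, 8, 0], [0, 0, 0]],
  [-1, [0, 5, 0], [0, 0, 0]],
  [-1, [0, 4, 0], [0, 0, 0]],
  [-1, [0, 2, 0], [0, 0, 0]],
  [-1, [0, 2, 0], [0, 0, 0]],
  [-1, [0, 0, 0], [0, 0, 0]],
])

```text
time_s: 8.75
eef_pos: [0.4268, 0.0306, 0.0356]
tool_rot: [-0.703, 0.078, -0.078, 0.703]
ft_force: [-5.6, -0.9, 19.1]
gripper_width: 0.412
```

Request:
carry_out([
  [0, [0, 0, 0], [0, 0, 0]],
  [1, [0, 0, 0], [0, 0, 0]],
  [1, [0, 0, 0], [0, 0, 0]],
  [1, [0, 0, 0], [0, 0, 0]],
  [1, [0, 0, 0], [0, 0, 0]],
  [1, [0, -30, 0], [0, 0, 0]],
  [1, [0, -40, 0], [0, 0, 0]],
  [1, [0, -40, 0], [0, 0, 0]],
  [1, [0, -40, 0], [0, 0, 0]],
  [1, [0, -10, 0], [0, 0, 0]],
])

```text
time_s: 9.58
eef_pos: [0.4301, 0.031, 0.1995]
tool_rot: [-0.702, 0.074, -0.081, 0.704]
ft_force: [1.6, 0.9, 0.6]
gripper_width: 0.996
```

Request:
carry_out([
  [1, [34, 0, -5], [0, 0, 0]],
  [1, [34, 0, -5], [0, 0, 0]],
  [1, [34, 0, -5], [0, 0, 0]],
  [1, [34, 0, -5], [0, 0, 0]],
  [1, [31, 0, -5], [0, 0, 0]],
  [1, [0, 0, 0], [0, 0, 0]],
  [1, [0, 0, 0], [0, 0, 0]],
])

```text
time_s: 10.17
eef_pos: [0.5847, -0.0313, 0.1925]
tool_rot: [0.703, -0.079, 0.078, -0.703]
ft_force: [-0.5, -0.3, -0.1]
gripper_width: 1.004
```

```bash
python3 - <<'E'
from h import *
s=ctrl.state();print(s["joints"].round(2),s["gripper_width"])
go([.585,-.031,.2],-.22)
c=cams.get_calibration("wrist");p,d=cams.read_camera("wrist");cv2.imwrite("pics/w3.png",p);P=cloud("wrist",d,c)
Q=R.from_euler("z",-.22).inv().apply(P.reshape(-1,3)-[.6045,.0573,0]).reshape(P.shape)*1e3
np.save("pics/w3Q.npy",Q)
m=(Q[...,2]>55)&(Q[...,2]<70)&(abs(Q[...,0])<34)&(Q[...,1]>-75)&(Q[...,1]<43)
n,l,st,_=cv2.connectedComponentsWithStats(m.astype(np.uint8))
for i in range(1,n):
    if st[i,4]>60:
        q=Q[l==i];(cc,wh,a)=cv2.minAreaRect(q[:,:2].astype(np.float32));print(st[i],np.round(cc,1),np.round(wh,1),round(a,1),np.median(q[:,2]))
E
```

```text
[-0.08  0.39  0.11  1.77 -0.05  0.99 -0.17] 1.0043640727702197
tcp [ 0.5847 -0.0313  0.1925] t 10.1667 shift mm [ 0.3 -7.5  0.3]
axes x,y,z
 [[ 0.976 -0.22  -0.001]
 [-0.001 -0.001 -1.   ]
 [ 0.22   0.976 -0.001]]
turn rotvec [ 0.001 -0.002 -0.001]
final-frame shift [ 0.3 -7.5  0.4]
[296 114  50  28 913] [  2.  -31.1] [18.8 44.3] 78.4 62.13004203376149
[290 172  56   4 175] [ -0.8 -74.1] [53.7  1.8] 0.0 63.49251594628325
```

View pics/w3.png

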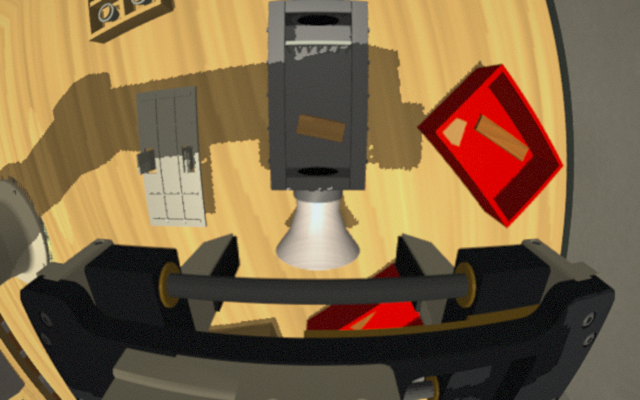

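The view shows the offcut at (320,127), measured at trap-local (2,−31) mm, tilted −11.6°, top at 62 mm, which matches the given size. The cover stands on the bench at (170,155). I turn the jaws to grip across the 18 mm side.

Request:
carry_out([
  [-0.3, [0, 0, 0], [0, -0.124, 0]],
  [-0.3, [0, 0, 0], [0, -0.124, 0]],
  [-0.3, [0, 0, 0], [0, -0.124, 0]],
  [-0.3, [0, 0, 0], [0, -0.124, 0]],
  [-0.3, [0, 0, 0], [0, -0.124, 0]],
  [-0.3, [0, 0, 0], [0, -0.124, 0]],
  [-0.3, [0, 0, 0], [0, -0.124, 0]],
  [-0.3, [0, 0, 0], [0, -0.124, 0]],
  [-0.3, [0, 0, 0], [0, -0.124, 0]],
  [-0.3, [0, 0, 0], [0, -0.124, 0]],
  [-0.3, [0, 0, 0], [0, -0.124, 0]],
  [-0.3, [0, 0, 0], [0, 0, 0]],
])

```text
time_s: 11.22
eef_pos: [0.5826, -0.0294, 0.1937]
tool_rot: [-0.593, -0.384, 0.385, 0.594]
ft_force: [-0.4, 0.6, -0.3]
gripper_width: 0.352
```

```bash
python3 - <<'E'
from h import *
print(ctrl.state()["gripper_width"]);go([.600,.0276,.13],1.148)
E
```

```text
0.35222633358547756
tcp [ 0.5826 -0.0294  0.1937] t 11.2167 shift mm [59.2 63.7  7.4]
axes x,y,z
 [[ 0.409  0.913 -0.   ]
 [-0.001  0.    -1.   ]
 [-0.913  0.409  0.001]]
turn rotvec [-0.001  0.002 -0.   ]
final-frame shift [59.1 63.7  7.5]
```

Request:
carry_out([
  [-0.3, [30, 0, 4], [0, 0, 0]],
  [-0.3, [29, 0, 3], [0, 0, 0]],
  [-0.3, [0, 30, 0], [0, 0, 0]],
  [-0.3, [0, 30, 0], [0, 0, 0]],
  [-0.3, [0, 0, 0], [0, 0, 0]],
  [-0.3, [0, 0, 0], [0, 0, 0]],
  [-0.3, [0, 0, 0], [0, 0, 0]],
])

```text
time_s: 11.8
eef_pos: [0.6022, 0.0262, 0.1348]
tool_rot: [0.595, 0.382, -0.382, -0.595]
ft_force: [0.2, 0.0, 0.2]
gripper_width: 0.349
```

```bash
python3 - <<'E'
from h import *
go([.600,.0276,.036],1.148)
E
```

```text
tcp [0.6022 0.0262 0.1348] t 11.8 shift mm [ 0.3 98.8  2.6]
axes x,y,z
 [[ 0.416  0.91   0.   ]
 [ 0.001 -0.    -1.   ]
 [-0.91   0.416 -0.001]]
turn rotvec [ 0.001 -0.006  0.   ]
final-frame shift [ 0.3 98.8  2.6]
```

Request:
carry_out([
  [-0.3, [0, 20, 1], [0, 0, 0]],
  [-0.3, [0, 20, 0], [0, 0, 0]],
  [-0.3, [0, 15, 0], [0, 0, 0]],
  [-0.3, [0, 12, 0], [0, 0, 0]],
  [-0.3, [0, 12, 0], [0, 0, 0]],
  [-0.3, [0, 10, 0], [0, 0, 0]],
  [-0.3, [0, 7, 0], [0, 0, 0]],
  [-0.3, [0, 0, 0], [0, 0, 0]],
])

```text
time_s: 12.47
eef_pos: [0.6004, 0.0266, 0.0365]
tool_rot: [-0.594, -0.382, 0.383, 0.595]
ft_force: [1.5, -0.2, 0.1]
gripper_width: 0.349
```

Request:
carry_out([
  [-0.6, [0, 0, 0], [0, 0, 0]],
  [-1, [0, 0, 0], [0, 0, 0]],
  [-1, [0, 0, 0], [0, 0, 0]],
  [-1, [0, 0, 0], [0, 0, 0]],
  [-1, [0, 0, 0], [0, 0, 0]],
  [-1, [0, 0, 0], [0, 0, 0]],
], newtons=15)

```text
time_s: 12.97
eef_pos: [0.6018, 0.0268, 0.0384]
tool_rot: [0.595, 0.383, -0.382, -0.594]
ft_force: [0.1, -0.1, 3.4]
gripper_width: 0.195
```

Request:
carry_out([
  [-1, [0, -10, 0], [0, 0, 0]],
  [-1, [0, -25, 0], [0, 0, 0]],
  [-1, [0, -40, 0], [0, 0, 0]],
  [-1, [0, -40, 0], [0, 0, 0]],
  [-1, [-38, 0, 3], [0, 0, 0]],
  [-1, [-38, 0, 3], [0, 0, 0]],
  [-1, [-38, 0, 3], [0, 0, 0]],
  [-1, [-38, 0, 3], [0, 0, 0]],
  [-1, [-38, 0, 3], [0, 0, 0]],
  [-1, [-38, 0, 3], [0, 0, 0]],
  [-1, [-38, 0, 3], [0, 0, 0]],
  [-1, [-38, 0, 3], [0, 0, 0]],
])

```text
time_s: 13.97
eef_pos: [0.4523, -0.2414, 0.1535]
tool_rot: [0.595, 0.383, -0.383, -0.594]
ft_force: [0.6, -1.3, -0.9]
gripper_width: 0.198
```

Request:
carry_out([
  [-1, [-38, 0, 3], [0, 0, 0]],
  [-1, [-38, 0, 2], [0, 0, 0]],
  [-1, [0, 20, 0], [0, 0, 0]],
  [-1, [0, 20, 0], [0, 0, 0]],
  [-1, [0, 0, 0], [0, 0, 0]],
  [-1, [0, 0, 0], [0, 0, 0]],
])

```text
time_s: 14.47
eef_pos: [0.4166, -0.3064, 0.1124]
tool_rot: [-0.594, -0.383, 0.383, 0.595]
ft_force: [0.4, 0.7, 0.6]
gripper_width: 0.196
```

```bash
python3 - <<'E'
from h import *
s=ctrl.state();print(s["gripper_width"],s["joints"].round(2));go([.418,-.306,.026])
E
```

```text
0.1955419122794876 [ 0.62  0.39 -0.04  1.99  0.02  0.77  1.71]
tcp [ 0.4166 -0.3064  0.1124] t 14.4667 shift mm [ 0.9 86.4 -1.3]
axes x,y,z
 [[ 0.414  0.91   0.001]
 [-0.002  0.002 -1.   ]
 [-0.91   0.414  0.003]]
```

Request:
carry_out([
  [-1, [0, 20, 0], [0, 0, 0]],
  [-1, [0, 20, 0], [0, 0, 0]],
  [-1, [0, 18, 0], [0, 0, 0]],
  [-1, [0, 14, 0], [0, 0, 0]],
  [-1, [0, 10, 0], [0, 0, 0]],
  [-1, [0, 0, 0], [0, 0, 0]],
  [-0.3, [0, 0, 0], [0, 0, 0]],
  [-0.3, [0, 0, 0], [0, 0, 0]],
  [-0.3, [0, 0, 0], [0, 0, 0]],
  [-0.3, [0, -20, 0], [0, 0, 0]],
  [-0.3, [0, -40, 0], [0, 0, 0]],
  [-0.3, [0, -40, 0], [0, 0, 0]],
])

```text
time_s: 15.47
eef_pos: [0.4164, -0.3064, 0.1315]
tool_rot: [-0.594, -0.382, 0.383, 0.595]
ft_force: [1.4, -1.0, 0.1]
gripper_width: 0.35
```

Request:
carry_out([
  [1, [0, -41, 0], [0, 0.124, 0]],
  [1, [0, -20, 0], [0, 0.124, 0]],
  [1, [0, 0, 0], [0, 0.124, 0]],
  [1, [0, 0, 0], [0, 0.124, 0]],
  [1, [0, 0, 0], [0, 0.124, 0]],
  [1, [0, 0, 0], [0, 0.124, 0]],
  [1, [0, 0, 0], [0, 0.124, 0]],
  [1, [0, 0, 0], [0, 0.124, 0]],
  [1, [0, 0, 0], [0, 0.124, 0]],
  [1, [0, 0, 0], [0, 0.124, 0]],
  [1, [0, 0, 0], [0, 0.124, 0]],
])

```text
time_s: 16.38
eef_pos: [0.4177, -0.3073, 0.1927]
tool_rot: [0.703, -0.079, 0.08, -0.702]
ft_force: [0.6, 0.7, 0.4]
gripper_width: 1.004
```

```bash
python3 - <<'E'
from h import *
s=ctrl.state();print(s["gripper_width"],s["joints"].round(2));go([.425,-.055,.2],-.22)
p,d=cams.read_camera("top");P=cloud("top",d)
Q=P[200:255,375:440].reshape(-1,3);Q=Q[(Q[:,2]>.05)&(Q[:,2]<.07)]
print("scrap",cv2.minAreaRect((Q[:,:2]*1000).astype(np.float32)))
cv2.imwrite("pics/t1.png",cv2.resize(p[110:310,180:480],None,fx=2.6,fy=2.6,interpolation=cv2.INTER_CUBIC))
E
```

```text
1.0038633812021633 [ 0.42  0.27  0.19  1.93 -0.06  0.94  0.41]
tcp [ 0.4177 -0.3073  0.1927] t 16.3833 shift mm [-49.4  -7.4 247.5]
axes x,y,z
 [[ 0.975 -0.224  0.002]
 [ 0.001 -0.001 -1.   ]
 [ 0.224  0.975 -0.   ]]
turn rotvec [ 0.    -0.006  0.002]
final-frame shift [-47.9  -7.3 247.8]
scrap ((417.3486022949219, -278.2205505371094), (109.24217224121094, 96.18221282958984), 0.13164444267749786)
```

View pics/t1.png

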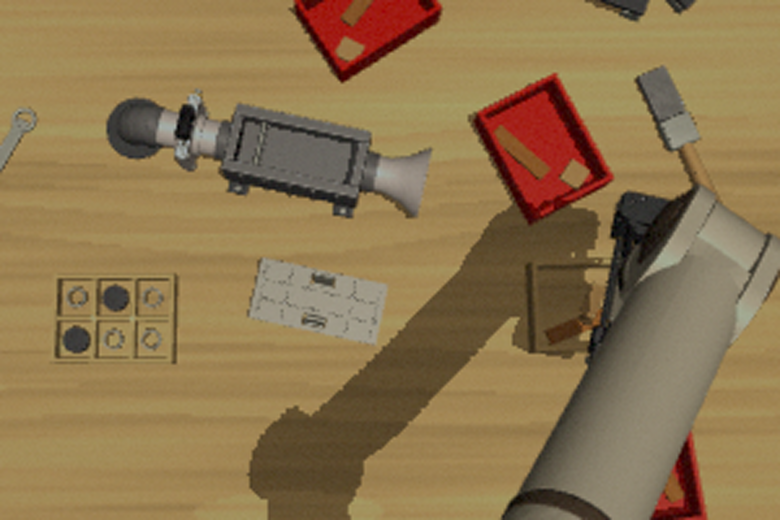

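The top crop shows the trap empty, the cover on the bench at (317,300), and the tray, brush and spanner undisturbed. The arm partly hides the scrap box. I move back to look at the cover from near.

Request:
carry_out([
  [1, [-10, 0, 35], [0, 0, 0]],
  [1, [-10, 0, 35], [0, 0, 0]],
  [1, [-10, 0, 35], [0, 0, 0]],
  [1, [-10, 0, 35], [0, 0, 0]],
  [1, [-10, 0, 35], [0, 0, 0]],
  [1, [-10, 0, 35], [0, 0, 0]],
  [1, [-7, 0, 31], [0, 0, 0]],
  [1, [0, 0, 0], [0, 0, 0]],
  [1, [0, 0, 0], [0, 0, 0]],
])

```text
time_s: 17.18
eef_pos: [0.405, -0.0558, 0.1925]
tool_rot: [-0.703, 0.075, -0.076, 0.703]
ft_force: [0.6, 0.4, -0.6]
gripper_width: 0.999
```

```bash
python3 - <<'E'
from h import *
c=cams.get_calibration("wrist");p,d=cams.read_camera("wrist");cv2.imwrite("pics/w4.png",p);P=cloud("wrist",d,c)
def rect(zl,cx,cy,r):
    m=(P[...,2]>zl[0])&(P[...,2]<zl[1])&(abs(P[...,0]-cx)<r)&(abs(P[...,1]-cy)<r)
    Q=P[m];print(len(Q),np.round(Q[:,2].mean(),4),cv2.minAreaRect((Q[:,:2]*1000).astype(np.float32)))
rect((.026,.038),.427,.031,.11)   # plate top 32
rect((.042,.06),.427,.031,.06)   # pads, top 52
p,d=cams.read_camera("top");P=cloud("top",d)
rect((.05,.07),.418,-.306,.1)
m=(P[...,2]>.012)&(abs(P[...,0]-.418)<.045)&(abs(P[...,1]+.306)<.065);Q=P[m]*1e3;print("in box",len(Q),Q.mean(0).round(),Q.max(0).round())
cv2.imwrite("pics/t2.png",cv2.resize(p[190:260,370:450],None,fx=6,fy=6,interpolation=cv2.INTER_CUBIC))
go([.427,.031,.2],-.22)
E
```

```text
10493 0.0324 ((425.75482177734375, 32.67289733886719), (161.41993713378906, 77.17472839355469), 77.20294189453125)
278 0.049 ((425.8922424316406, 32.6061897277832), (23.747314453125, 64.54193878173828), 77.14835357666016)
366 0.0596 ((417.5074462890625, -305.5146179199219), (110.46917724609375, 151.82223510742188), 0.9769124984741211)
in box 285 [ 417. -307.   23.] [ 462. -245.   53.]
tcp [ 0.405  -0.0582  0.1923] t 17.2833 shift mm [ 2.2 -7.8 91.9]
axes x,y,z
 [[ 0.976 -0.217  0.001]
 [ 0.001 -0.001 -1.   ]
 [ 0.217  0.976 -0.   ]]
turn rotvec [0.    0.001 0.001]
final-frame shift [ 2.  -7.7 91.9]
```

View pics/t2.png

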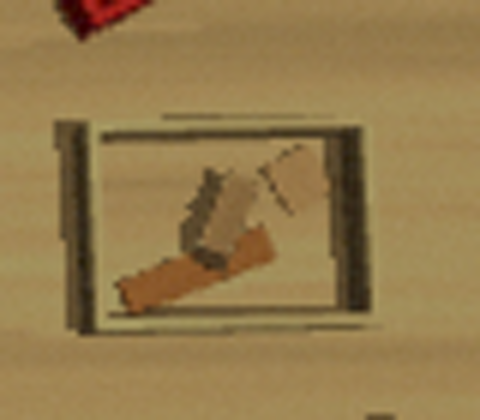

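The crop shows the offcut standing in the middle of the scrap box at (225,215). Now I work out the trap rim from the earlier near view and the move onto the cover.

```bash
python3 - <<'E'
from h import *
Q=np.load("pics/w3Q.npy")
m=(Q[...,2]>84)&(Q[...,2]<92)&(abs(Q[...,0])<50)&(Q[...,1]>-92)&(Q[...,1]<92)
m=cv2.morphologyEx(m.astype(np.uint8),cv2.MORPH_OPEN,np.ones((2,2)))>0
q=Q[m];r=cv2.minAreaRect(q[:,:2].astype(np.float32));print(len(q),q[:,2].mean(),r, q.min(0),q.max(0))
# inner mouth edges
for y0 in(-50,0,30):
    b=q[abs(q[:,1]-y0)<6];print(y0,b[b[:,0]<0][:,0].min(),b[b[:,0]<0][:,0].max(),b[b[:,0]>0][:,0].min(),b[b[:,0]>0][:,0].max())
b=q[abs(q[:,0])<20];print(b[:,1].min(),b[b[:,1]<0][:,1].max(),b[b[:,1]>0][:,1].min(),b[:,1].max())
p,d=cams.read_camera("top");P=cloud("top",d);P=R.from_euler("z",-.22).inv().apply(P.reshape(-1,3)-[.6045,.0573,0])*1e3
k=P[(P[:,2]>82)&(P[:,2]<94)&(abs(P[:,0])<55)&(abs(P[:,1])<92)];print("top",cv2.minAreaRect(k[:,:2].astype(np.float32)))
E
```

```text
8100 85.83661688062762 ((0.7424163818359375, 2.4803695678710938), (224.98959350585938, 112.92909240722656), 89.76374053955078) [ -55.9009729  -109.94133067   -2.12351034] [ 57.24752417 114.78852496 350.60921677]
-50 -41.94000734845861 -28.436716730832575 27.78631925851224 56.79771172775569
0 -41.48458547987415 -27.929433891924287 28.106456147705686 56.250079374659144
30 -41.31934635150455 -28.197260129407255 28.188951474627373 57.06609809521608
-91.55803830499357 -9.19947514916103 71.49206376009114 83.64102530756125
top ((0.09537124633789062, -1.4573211669921875), (86.27257537841797, 169.75906372070312), 0.07550262659788132)
```

Request:
carry_out([
  [1, [1, 0, 31], [0, 0, 0]],
  [1, [1, 0, 31], [0, 0, 0]],
  [1, [0, 0, 31], [0, 0, 0]],
  [1, [0, 40, 0], [0, 0, 0]],
  [1, [0, 40, 0], [0, 0, 0]],
  [1, [0, 30, 0], [0, 0, 0]],
  [1, [0, 20, 0], [0, 0, 0]],
  [1, [0, 10, 0], [0, 0, 0]],
  [1, [0, 0, 0], [0, 0, 0]],
  [1, [0, 0, 0], [0, 0, 0]],
])

```text
time_s: 18.17
eef_pos: [0.4272, 0.0321, 0.0518]
tool_rot: [0.703, -0.078, 0.078, -0.703]
ft_force: [0.4, -0.9, 0.6]
gripper_width: 0.997
```

```bash
python3 - <<'E'
from h import *
go([.4258,.0326,.037],-.223)
E
```

```text
tcp [0.4272 0.0321 0.0518] t 18.1667 shift mm [-1.5 14.9  0.2]
axes x,y,z
 [[ 0.976 -0.22  -0.   ]
 [-0.001 -0.    -1.   ]
 [ 0.22   0.976 -0.   ]]
turn rotvec [ 0.     0.002 -0.   ]
final-frame shift [-1.5 14.8  0.2]
```

Request:
carry_out([
  [1, [-1, 8, 0], [0, 0, 0]],
  [1, [0, 6, 0], [0, 0, 0]],
  [1, [0, 0, 0], [0, 0, 0]],
  [0, [0, 0, 0], [0, 0, 0]],
  [-0.4, [0, 0, 0], [0, 0, 0]],
  [-0.6, [0, 0, 0], [0, 0, 0]],
  [-1, [0, 0, 0], [0, 0, 0]],
  [-1, [0, 0, 0], [0, 0, 0]],
  [-1, [0, 0, 0], [0, 0, 0]],
  [-1, [0, 0, 0], [0, 0, 0]],
  [-1, [0, 0, 0], [0, 0, 0]],
  [-1, [0, 0, 0], [0, 0, 0]],
], newtons=18)

```text
time_s: 19.17
eef_pos: [0.4261, 0.0332, 0.0378]
tool_rot: [-0.703, 0.077, -0.078, 0.703]
ft_force: [1.8, -0.1, 0.4]
gripper_width: 0.405
```

Request:
carry_out([
  [-1, [0, -6, 0], [0, 0, 0]],
  [-1, [0, -14, 0], [0, 0, 0]],
  [-1, [0, -25, 0], [0, 0, 0]],
  [-1, [0, -40, 0], [0, 0, 0]],
  [-1, [0, -40, 0], [0, 0, 0]],
  [-1, [0, 0, 0], [0, 0, 0]],
  [-1, [0, 0, 0], [0, 0, 0]],
])

```text
time_s: 19.75
eef_pos: [0.4274, 0.0333, 0.165]
tool_rot: [-0.702, 0.076, -0.079, 0.703]
ft_force: [-0.2, -0.4, -2.1]
gripper_width: 0.412
```

```bash
python3 - <<'E'
from h import *
print(ctrl.state()["gripper_width"])
c=cams.get_calibration("wrist");p,d=cams.read_camera("wrist");cv2.imwrite("pics/w5.png",p);P=cloud("wrist",d,c)
s=ctrl.state();T=R.from_quat(s["tool_rot"]);q=T.inv().apply(P.reshape(-1,3)-s["eef_pos"])*1e3
# plate in tool frame: y (down) about +5
k=q[(q[:,1]>-2)&(q[:,1]<14)&(abs(q[:,0])<45)&(q[:,2]>-20)&(q[:,2]<95)]
print(len(k),k.min(0).round(1),k.max(0).round(1))
f=k[k[:,2]>25];A=np.c_[f[:,0],f[:,2],np.ones(len(f))];print("plane",np.linalg.lstsq(A,f[:,1],rcond=None)[0])
for z in(30,45,60,72):
    e=k[abs(k[:,2]-z)<4];print(z,e[:,0].min().round(1),e[:,0].max().round(1))
for x in(-25,-10,10,25):
    e=k[abs(k[:,0]-x)<5];print("end",x,e[:,2].max().round(1))
go([.6044,.0569,.155],-.22)
E
```

```text
0.4115805313421051
19540 [-37.8  -1.8 -19.9] [39.  13.8 80.3]
plane [-1.94221845e-03 -3.41008349e-03  3.70613559e+00]
30 -37.6 38.6
45 -37.6 38.5
60 -37.5 38.8
72 -37.4 38.8
end -25 80.3
end -10 80.0
end 10 79.9
end 25 80.2
tcp [0.4258 0.0331 0.1632] t 19.8 shift mm [169.1   8.4  62.2]
axes x,y,z
 [[ 0.976 -0.218  0.001]
 [ 0.001  0.    -1.   ]
 [ 0.218  0.976  0.   ]]
turn rotvec [-0.     0.     0.001]
final-frame shift [169.2   8.2  62.2]
```

The cover is held level and centred within 1 mm in the grip. I move it over the seat.

Request:
carry_out([
  [-1, [28, 0, 10], [0, 0, 0]],
  [-1, [28, 0, 10], [0, 0, 0]],
  [-1, [28, 0, 10], [0, 0, 0]],
  [-1, [28, 0, 11], [0, 0, 0]],
  [-1, [28, 0, 11], [0, 0, 0]],
  [-1, [28, 0, 10], [0, 0, 0]],
  [-1, [0, 18, 0], [0, 0, 0]],
  [-1, [0, 16, 0], [0, 0, 0]],
  [-1, [0, 0, 0], [0, 0, 0]],
  [-1, [0, 0, 0], [0, 0, 0]],
  [-1, [0, 0, 0], [0, 0, 0]],
])

```text
time_s: 20.72
eef_pos: [0.602, 0.0569, 0.1278]
tool_rot: [0.703, -0.079, 0.076, -0.703]
ft_force: [-0.2, 0.3, -0.0]
gripper_width: 0.407
```

```bash
python3 - <<'E'
from h import *
import time
xs=[]
for i in range(4):
    cams.read_camera("wrist");xs.append(ctrl.state()["eef_pos"])
xs=np.array(xs);print(xs.round(4),xs.mean(0));go([.6044,.0569,.097],-.22)
E
```

```text
[[0.6024 0.0569 0.1285]
 [0.6028 0.057  0.129 ]
 [0.6031 0.0571 0.1293]
 [0.6032 0.0571 0.1294]] [0.60288992 0.05702873 0.12905207]
tcp [0.6032 0.0571 0.1294] t 20.9167 shift mm [ 1.2 32.4  0.1]
axes x,y,z
 [[ 0.976 -0.218  0.   ]
 [ 0.     0.    -1.   ]
 [ 0.218  0.976  0.   ]]
turn rotvec [-0.  0.  0.]
final-frame shift [ 1.2 32.4  0.1]
```

Request:
carry_out([
  [-1, [0.5, 0, 0], [0, 0, 0]],
  [-1, [0, 6, 0], [0, 0, 0]],
  [-1, [0, 6, 0], [0, 0, 0]],
  [-1, [0, 6, 0], [0, 0, 0]],
  [-1, [0, 5, 0], [0, 0, 0]],
  [-1, [0, 4, 0], [0, 0, 0]],
  [-1, [0, 3, 0], [0, 0, 0]],
  [-1, [0, 2, 0], [0, 0, 0]],
  [-1, [0, 0, 0], [0, 0, 0]],
  [-1, [0, 0, 0], [0, 0, 0]],
])

```text
time_s: 21.75
eef_pos: [0.6036, 0.0569, 0.0979]
tool_rot: [0.703, -0.078, 0.077, -0.703]
ft_force: [-4.6, -0.7, 9.2]
gripper_width: 0.412
```

Request:
carry_out([
  [-1, [0, 1, 0], [0, 0, 0]],
  [-1, [0, 1, 0], [0, 0, 0]],
  [-1, [0, 0, 0], [0, 0, 0]],
  [-1, [0, 0, 0], [0, 0, 0]],
])

```text
time_s: 22.08
eef_pos: [0.6037, 0.0569, 0.0978]
tool_rot: [0.703, -0.078, 0.078, -0.703]
ft_force: [-9.2, -1.0, 22.0]
gripper_width: 0.406
```

Contact is firm at seat height, so I release, lift away and check from the −y side.

Request:
carry_out([
  [-1, [0, -1, 0], [0, 0, 0]],
  [0, [0, 0, 0], [0, 0, 0]],
  [1, [0, 0, 0], [0, 0, 0]],
  [1, [0, 0, 0], [0, 0, 0]],
  [1, [0, 0, 0], [0, 0, 0]],
  [1, [0, 0, 0], [0, 0, 0]],
  [1, [0, -30, 0], [0, 0, 0]],
  [1, [0, -35, 0], [0, 0, 0]],
  [1, [0, -30, -30], [0, 0, 0]],
  [1, [0, 0, -40], [0, 0, 0]],
  [1, [0, 0, -20], [0, 0, 0]],
  [1, [0, 0, 0], [0, 0, 0]],
])

```text
time_s: 23.08
eef_pos: [0.5834, -0.0378, 0.1905]
tool_rot: [0.704, -0.08, 0.081, -0.701]
ft_force: [-0.4, -0.4, -1.1]
gripper_width: 0.999
```

```bash
cat > chk.py <<'E'
from h import *
cams.read_camera("wrist");c=cams.get_calibration("wrist");p,d=cams.read_camera("wrist");P=cloud("wrist",d,c)
import sys;cv2.imwrite(sys.argv[1],p[:320])
Q=R.from_euler("z",-.22).inv().apply(P.reshape(-1,3)-[.6044,.0569,0])*1e3
k=Q[(Q[:,2]>90)&(Q[:,2]<96)&(abs(Q[:,0])<40)&(abs(Q[:,1])<82)];print("plate",len(k),k[:,2].mean(),cv2.minAreaRect(k[:,:2].astype(np.float32)))
print("tilt",np.linalg.lstsq(np.c_[k[:,:2],np.ones(len(k))],k[:,2],rcond=None)[0])
k=Q[(Q[:,2]>104)&(Q[:,2]<125)&(abs(Q[:,0])<40)&(abs(Q[:,1])<20)];print("pads",k.min(0),k.max(0))
k=Q[(Q[:,2]>104)&(Q[:,2]<180)&(abs(Q[:,0])<40)&(abs(Q[:,1]-135)<20)];print("handle",k.min(0),k.max(0),np.median(k,0))
go([.6336,.1883,.18],-.22)
E
python3 chk.py pics/w6.png
```

```text
plate 15773 92.41902950205217 ((0.054058074951171875, -0.9514541625976562), (79.802001953125, 160.7255401611328), 0.039937134832143784)
tilt [-9.64971721e-04  8.77450509e-05  9.24181919e+01]
pads [-33.41046325 -13.03580954 104.02425412] [ 31.44129114  10.68578323 113.45389499]Traceback (most recent call last):
  File "chk.py", line 8, in <module>
    k=Q[(Q[:,2]>104)&(Q[:,2]<180)&(abs(Q[:,0])<40)&(abs(Q[:,1]-135)<20)];print("handle",k.min(0),k.max(0),np.median(k,0))
                                                                                        ~~~~~^^^
    return umr_minimum(a, axis, None, out, keepdims, initial, where)
ValueError: zero-size array to reduction operation minimum which has no identity
```

View pics/w6.png

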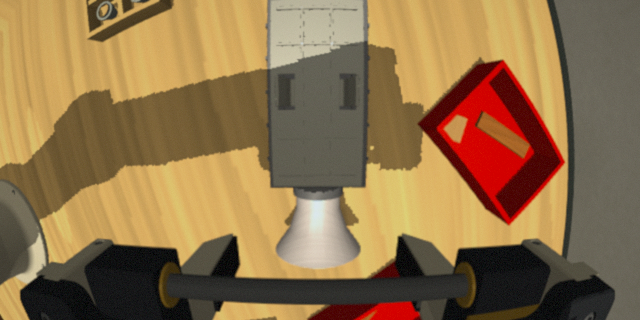

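The view shows the cover seated, with its plate flat at 92.4 mm and the pads at (287,90) and (347,90) sprung out to 65 mm over their outsides. Next comes the gate.

Request:
carry_out([
  [1, [0, 0, 39], [0, 0, 0]],
  [1, [0, 0, 39], [0, 0, 0]],
  [1, [0, 0, 39], [0, 0, 0]],
  [1, [0, 0, 39], [0, 0, 0]],
  [1, [0, 0, 39], [0, 0, 0]],
  [1, [0, 0, 37], [0, 0, 0]],
  [1, [0, 0, 0], [0, 0, 0]],
  [1, [0, 0, 0], [0, 0, 0]],
  [1, [0, 0, 0], [0, 0, 0]],
  [1, [0, 0, 0], [0, 0, 0]],
])

```text
time_s: 24.02
eef_pos: [0.6347, 0.1952, 0.1895]
tool_rot: [0.703, -0.078, 0.078, -0.702]
ft_force: [-0.1, -0.6, 0.3]
gripper_width: 0.999
```

```bash
python3 -c "
from h import *
go([.6338,.1887,.101],-.22)"
```

```text
tcp [0.6347 0.1952 0.1895] t 24.0167 shift mm [ 0.6 88.5 -6.4]
axes x,y,z
 [[ 0.976 -0.219 -0.001]
 [-0.001 -0.001 -1.   ]
 [ 0.219  0.976 -0.001]]
turn rotvec [ 0.001 -0.001 -0.001]
final-frame shift [ 0.5 88.5 -6.5]
```

Request:
carry_out([
  [1, [0.5, 25, -6], [0, 0, 0]],
  [1, [0, 25, 0], [0, 0, 0]],
  [1, [0, 20, 0], [0, 0, 0]],
  [1, [0, 12, 0], [0, 0, 0]],
  [1, [0, 6, 0], [0, 0, 0]],
  [1, [0, 0, 0], [0, 0, 0]],
  [0.2, [0, 0, 0], [0, 0, 0]],
  [-1, [0, 0, 0], [0, 0, 0]],
  [-1, [0, 0, 0], [0, 0, 0]],
  [-1, [0, 0, 0], [0, 0, 0]],
  [-1, [0, 0, 0], [0, 0, 0]],
  [-1, [0, 0, 0], [0, 0, 0]],
], newtons=35)

```text
time_s: 25.02
eef_pos: [0.6344, 0.1902, 0.1027]
tool_rot: [-0.703, 0.077, -0.078, 0.703]
ft_force: [0.1, 0.2, 1.4]
gripper_width: 0.609
```

Request:
carry_out([
  [-1, [0, -6, 0], [0, 0, 0]],
  [-1, [0, -6, 0], [0, 0, 0]],
  [-1, [0, -6, 0], [0, 0, 0]],
  [-1, [0, -6, 0], [0, 0, 0]],
  [-1, [0, -6, 0], [0, 0, 0]],
  [-1, [0, -6, 0], [0, 0, 0]],
  [-1, [0, -5, 0], [0, 0, 0]],
  [-1, [0, -4, 0], [0, 0, 0]],
  [-1, [0, -2, 0], [0, 0, 0]],
  [-1, [0, 0, 0], [0, 0, 0]],
  [-1, [0, 0, 0], [0, 0, 0]],
])

```text
time_s: 25.93
eef_pos: [0.635, 0.1898, 0.1499]
tool_rot: [-0.703, 0.077, -0.078, 0.703]
ft_force: [5.3, -1.3, 0.6]
gripper_width: 0.431
```

Request:
carry_out([
  [-1, [0, -2, 0], [0, 0, 0]],
  [-1, [0, -1, 0], [0, 0, 0]],
  [-1, [0, -1, 0], [0, 0, 0]],
  [-1, [0, 0, 0], [0, 0, 0]],
  [-1, [0, 0, 0], [0, 0, 0]],
])

```text
time_s: 26.35
eef_pos: [0.635, 0.1898, 0.1533]
tool_rot: [-0.703, 0.077, -0.078, 0.703]
ft_force: [5.9, -2.4, -0.3]
gripper_width: 0.429
```

Request:
carry_out([
  [-1, [0, -2, 0], [0, 0, 0]],
  [-1, [0, -1, 0], [0, 0, 0]],
  [-1, [0, -1, 0], [0, 0, 0]],
  [-1, [0, 0, 0], [0, 0, 0]],
  [-1, [0, 0, 0], [0, 0, 0]],
])

```text
time_s: 26.77
eef_pos: [0.6349, 0.1898, 0.1568]
tool_rot: [0.703, -0.077, 0.078, -0.703]
ft_force: [7.0, -0.7, -2.7]
gripper_width: 0.425
```

Request:
carry_out([
  [-1, [0, -2, 0], [0, 0, 0]],
  [-1, [0, -1, 0], [0, 0, 0]],
  [-1, [0, -1, 0], [0, 0, 0]],
  [-1, [0, 0, 0], [0, 0, 0]],
  [-1, [0, 0, 0], [0, 0, 0]],
])

```text
time_s: 27.18
eef_pos: [0.635, 0.1898, 0.1609]
tool_rot: [-0.703, 0.077, -0.078, 0.703]
ft_force: [6.3, -0.5, -2.7]
gripper_width: 0.434
```

```bash
python3 - <<'E'
from h import *
c=cams.get_calibration("wrist");p,d=cams.read_camera("wrist");P=cloud("wrist",d,c);cv2.imwrite("pics/w7.png",p)
Q=R.from_euler("z",-.22).inv().apply(P.reshape(-1,3)-[.6044,.0569,0])*1e3
k=Q[(abs(Q[:,0])<16)&(Q[:,1]>120)&(Q[:,1]<150)&(Q[:,2]<200)&(Q[:,2]>60)]
print(np.histogram(k[:,2],bins=np.arange(60,201,5)))
b=Q[(abs(Q[:,0])<16)&(Q[:,1]>143)&(Q[:,1]<147)];print(len(b),np.percentile(b[:,2],[0,10,50,90,100]) if len(b) else "")
E
```

```text
(array([   0,    4,  216,  204,   99,   99,  321,   82,   83,  119,  102,
        142,  103,  156,  125,   64,    0,    0,  135,  189,  215,  466,
       1179,    0,    0,    0,    0,    0]), array([ 60,  65,  70,  75,  80,  85,  90,  95, 100, 105, 110, 115, 120,
       125, 130, 135, 140, 145, 150, 155, 160, 165, 170, 175, 180, 185,
       190, 195, 200]))
943 [ 69.26547278  74.66698462 159.63634097 167.60364845 170.89788132]
```

View pics/w7.png

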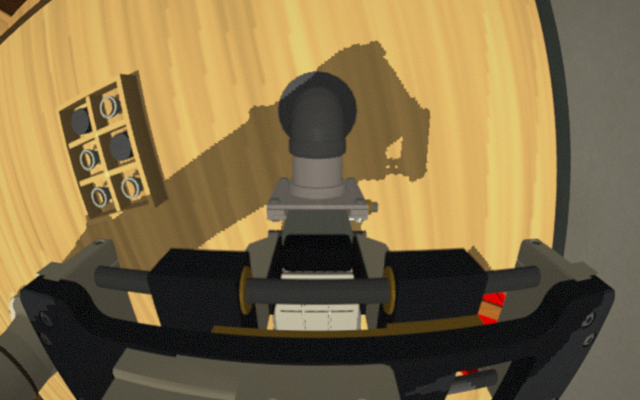

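The view shows the handle at (318,262) between the fingers, with its top at about 171 mm, which is the fully-out height. I release and retreat with the cover in view.

Request:
carry_out([
  [-0.4, [0, 0, 0], [0, 0, 0]],
  [0.2, [0, 0, 0], [0, 0, 0]],
  [1, [0, 0, 0], [0, 0, 0]],
  [1, [0, 0, 0], [0, 0, 0]],
  [1, [0, 0, 0], [0, 0, 0]],
  [1, [0, 0, 0], [0, 0, 0]],
  [1, [0, -30, 0], [0, 0, 0]],
  [1, [0, -35, 0], [0, 0, 0]],
  [1, [0, -35, 0], [0, 0, 0]],
  [1, [0, 0, -35], [0, 0, 0]],
  [1, [0, 0, -40], [0, 0, 0]],
  [1, [0, 0, -40], [0, 0, 0]],
])

```text
time_s: 28.23
eef_pos: [0.6087, 0.0781, 0.2621]
tool_rot: [-0.703, 0.076, -0.077, 0.703]
ft_force: [0.7, -0.3, -0.3]
gripper_width: 0.995
```

Request:
carry_out([
  [1, [0, 0, -35], [0, 0, 0]],
  [1, [0, 0, -25], [0, 0, 0]],
  [1, [0, 0, 0], [0, 0, 0]],
  [1, [0, 0, 0], [0, 0, 0]],
])

```text
time_s: 28.57
eef_pos: [0.5956, 0.0171, 0.2614]
tool_rot: [0.703, -0.079, 0.079, -0.703]
ft_force: [0.1, 1.0, -0.3]
gripper_width: 1.001
```

```bash
python3 chk.py pics/w8.png; python3 - <<'E'
from h import *
p,d=cams.read_camera("top");P=cloud("top",d)
m=(abs(P[...,0]-.418)<.04)&(abs(P[...,1]+.306)<.06)&(P[...,2]>.025)&(P[...,2]<.05);print("offcut",P[m].mean(0).round(3),m.sum())
for nm,z,cx,cy in(("tray",(.028,.045),.406,.283),):
    k=P[(P[...,2]>z[0])&(P[...,2]<z[1])&(abs(P[...,0]-cx)<.1)&(abs(P[...,1]-cy)<.1)];print(nm,cv2.minAreaRect((k[:,:2]*1e3).astype(np.float32)))
a=cv2.imread("pics/top0.png")
for nm,(u0,u1,v0,v1) in dict(spanner=(155,200,145,205),brush=(420,465,130,198)).items():
    print(nm,np.abs(a[v0:v1,u0:u1].astype(int)-p[v0:v1,u0:u1]).mean())
print(ctrl.state()["ft_force"],ctrl.state()["time_s"])
E
```

```text
plate 9596 92.44977428435604 ((-1.0777778625488281, 0.6338424682617188), (162.03355407714844, 77.00819396972656), 89.78726196289062)
tilt [-1.12055799e-03 -7.78995043e-04  9.24503863e+01]
pads [-32.66271806 -12.50334032 104.17635475] [ 31.21839057  11.88821575 114.04859324]
handle [-23.10955082 126.45785705 104.10391375] [ 22.84332537 137.01973759 172.87695353] [-5.46284686e-02  1.30297628e+02  1.55454060e+02]
tcp [0.596  0.0208 0.2613] t 28.6667 shift mm [  0.4  81.5 171.6]
axes x,y,z
 [[ 0.976 -0.217 -0.   ]
 [ 0.     0.001 -1.   ]
 [ 0.217  0.976  0.001]]
turn rotvec [-0.001  0.001 -0.   ]
final-frame shift [1.000e-01 8.130e+01 1.717e+02]
offcut [ 0.42  -0.305  0.041] 86
tray ((406.418212890625, 283.2148132324219), (152.32839965820312, 109.22016143798828), 89.6688003540039)
spanner 1.8512345679012345
brush 1.9282135076252724
[-0.57301031 -0.04758528 -0.20188451] 28.7167
```

```bash
python3 -c "
from cell import close_job
print(close_job())"
```

```text
the job is handed in; nothing more can be done
None
```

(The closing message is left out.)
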